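Seat a Roman coin in its case, shut the lid and fasten its captive knob

TASK

Slide the copper coin that lies on the steel deck of the brass-framed case along the deck into the brass bay until it rests fully home against the stop at the back. Swing the glass lid shut over it, then push the lid's captive winged knob all the way down and turn it a good quarter turn clockwise, seen from above, so that it catches and stays down when you let go. Leave the other things on the bench where they are.

Things in the scene. Friction and masses are not known exactly. Their poses are not given: they have to be found in the camera images.
- case: Fixed coin case: steel base, brass walls, hinged lid. Origin on the bench under it; base spans x -110..+70, y -70..+70 mm, +x towards the hinge, z up. Flat steel deck 20 mm above the bench, in front of x = -70 an open apron the lid does not cover. Side and back walls rise 14 mm above the deck, front open. Brass knob socket 42 mm square, 10 mm above the deck, centred at (-45,-40) mm.
- coin: Copper Roman coin, 34 mm diameter, 5 mm thick, lying flat on the case's deck in front of the brass bay. Origin at the centre of its underside. (Another coin of the same kind lies in the black tray: leave that one.)
- seat (a point): Point on the deck, (0, 22, 20) mm in the case's frame, 17 mm in front of the brass back stop's face: a coin touching the stop has its centre at x = 0 of this point. The stop is 10 mm high and 72 mm wide; its two cheeks (6 mm thick, 10 mm high) run forward to x = -15 mm and leave a 60 mm wide bay, so the coin's centre lies within 13 mm of this point in y. Axes as the case's.
- lid_hinge (a point): Middle of the lid's hinge axis, at (60, 0, 38) mm in the case's frame; the axis runs along the case's y.
- lid (a joint): Lid angle, rad: 0 shut, 1.57 upright, up to 1.95 leaning back; starts 1.5 to 1.9. The stiff hinge holds it at any angle (about 2.5 N at the edge moves it). Brass frame with glass pane, 130 mm from hinge axis to front edge, 140 mm wide, 8 mm thick (4 mm either side of the plane through the axis); shut, its top is 42 mm above the bench.
- lid_edge (a point): Point on the upper (outer) face of the lid's front frame bar, 124 mm from the hinge axis and 30 mm to the +y side: a good place to push the lid shut.
- knob_press (a joint): How far the knob is pushed into the lid, m: 0 sprung up, 0.0135 at the bottom stop; the spring needs 3 to 6 N. The crossbar at its foot passes the socket's ledges only while knob_turn is below about 0.4; pushed to the bottom and turned, it catches under them and stays at about 0.010.
- knob_turn (a joint): Turn of the knob, rad, growing clockwise seen from above (lid shut): 0 when the wing lies along the case's x, stop at 1.5. It starts between 0 and 0.3.
- knob_grip (a point): On the knob's axis, inside its wing, 10 mm below the wing's top. Knob on the lid's upper face, 105 mm from the hinge axis, 40 mm to the -y side: round brass flange 44 mm across, 5 mm thick, upper face 7 mm below this point; on it an upright wing 36 mm long, 10 mm thick, 17 mm high. Lid shut, knob up: this point is 68 mm above the bench. Axes: x along the wing, z up when shut.
- coin2: A second copper coin of the same size, lying in the black tray; to be left alone. Origin at its underside's centre.
- caliper: Steel caliper, 170 mm long, lying flat; to be left alone.
- magnifier: Round magnifier, 60 mm rim with an 85 mm pale bone handle, lying flat; to be left alone.
- weight: Brass scale weight, 26 mm across, 30 mm high, standing beside the case; to be left alone.
- capsule: Clear round coin capsule, 44 mm across, 10 mm high, beside the case; to be left alone.
- eraser: Dark rubber block 45 x 20 x 12 mm beside the case; to be left alone.
Things that resemble listed ones, but are neither listed nor needed, are in the scene too. Of the things like the case, leave any that is red; of the rest the smaller one is meant.

How it is judged:
By the outcome, as a careful person would: the job done as asked, in the order asked, and still so for the second after the job is handed in, with the robot touching nothing.
It also fails if it takes over 64 s, if anything falls off the work surface, if the arm or the gripper's body presses on something with over 40 N, if the wrist force passes 120 N, or if a joint passes its speed limit or range.

ROBOT

A 6-joint arm with a two-finger parallel gripper is mounted at the origin on the work surface. World frame = base frame: x ahead of the robot, y to its left, z up, the work surface at z = 0. Lengths are in m, angles in rad, forces in N, time in s.
With the tool pointing down it reaches from about 0.275 to 0.975 m from the base axis. Payload 8.4 kg.
Tool frame: the origin (TCP) lies at the very end of the fingers, on their centre line; the grasp point (between the pads) lies behind it (r.tcp_to_grasp is the z of the grasp point in the tool frame, in m); z points along the fingers, y is the line along which they close (so a half turn about z gives the same grasp; the last joint's range is limited). The gripper opens to 92 mm and grips with 3 to 60 N. Pads are 20 mm wide; open, the fingers measure 128 mm over their backs; the gripper's body (75 mm by 189 mm) begins 69 mm behind the grasp point.
Start: joints at [1.115, 0.353, 1.633, -0, 1.155, -0.002], TCP at [0.274, 0.562, 0.215] pointing down, gripper open.
Joint ranges: [-2.63, 2.63], [-0.92, 2.1], [0.06, 2.66], [-1.3, 4.44], [0, 2.69], [-3.02, 3.02]. Speed limits (rad/s): [2.22, 2.22, 2.79, 3.14, 3.14, 3.14].

INTERFACE

Orientations are given as a unit quaternion [w, x, y, z].
In Python, from station import r gives the robot as it stands.
- The arm moves only by the tool servo_tool, never from a script. Its argument "increments" is one flat list of numbers, 7 for each row, row after row: the opening, from -1 (shut) to 1 (fully open), then the shift along the tool's x, y, z in cm, then the turn, a rotation vector about the tool's x, y, z in degrees. A call has 1 to 20 rows; each row shifts and turns the commanded pose from where the row before left it, along the tool's axes as they then stand; what a row does not reach is not made up. A row lasts 1/10 s, in which the tool goes at most 50 mm and 8.59 degrees, less where a joint would pass 70% of its speed; a pose out of reach is approached as far as the arm can. A call is refused whole if a number of a shift passes 5 or a number of a turn 8.59, either way. A call with a gripper value outside its range is refused whole. The fingers move at their own pace and stop on an object; the grip force is fixed at half the most. Time passes only in rows, so rows that do not move let the fingers close. It gives the time, the measured TCP pose, the force, the opening and the grip force at its end, in the units of the state.
- r.sense(): the state, without advancing time (a new reading comes with each control period).
- r.capture(name): name is "scene" or "top"; returns a dict with "frame" (400x640x3 uint8, red, green, blue), "K" (3x3 intrinsics, pixels), "cam_to_world" (4x4, takes a point from camera to world coordinates). Camera axes: x right, y down, z forward; pixel columns grow to the right and rows downward; lengths in m; the calibration is good to about 2 mm. A picture is of the moment at which its call begins. There is no depth.
- r.hand_in(): hands the job in; it is judged then, once.
The state is a dict: "clock": time; "joint_pos": joint angles; "dq": joint speeds; "joint_torque": joint torques, N m; "position": TCP position; "orientation": TCP orientation; "contact_force": force on the tool from outside, world axes, zero at the start; "moment": the same for the moment, N m; "grip_width": finger opening in m; "grip_force": force on a finger pad.
Only numpy, scipy, OpenCV 4.12 (cv2) and the standard library are available. Lean on these libraries where they do the work, as an engineer would, in place of code of your own. Each camera call takes 0.05 s, during which the arm holds its last target. There are 200 camera calls.

## Working session

There is one attempt and no reset: what is moved stays moved. The work goes in short steps, Python scripts to look and compute and a tool call to move; the robot and the scene stay as the last step left them, time stands still between calls to the robot, and variables do not carry over. Pictures are saved under pics/ and viewed, at most 10 in all, crops included, and the job is handed in when it is done.

Besides the shell and the picture viewer there is one more tool, called after "Request:" as name(argument=value, ...) on one line, values as JSON. servo_tool: Moves the arm, as the interface text tells. Its arguments: {"type":"object","properties":{"increments":{"type":"array"}},"required":["increments"]}

```bash
mkdir -p pics; ls; python3 - <<'E'
from station import r
import cv2,numpy as np
print(r.sense(), r.tcp_to_grasp)
for n in("scene","top"):
    c=r.capture(n); cv2.imwrite(f"pics/{n}0.png",c["frame"][:,:,::-1]); np.savez(f"{n}0.npz",**c); print(n,c["K"].tolist(),c["cam_to_world"].round(4).tolist())
E
```

```text
pics
{'clock': 0.0, 'joint_pos': array([ 1.11462682e+00,  3.53648553e-01,  1.63410457e+00, -7.26368280e-06,
        1.15522663e+00, -2.39172568e-03]), 'dq': array([-0.00109791,  0.00106861,  0.0017423 , -0.00051019,  0.00039668,
       -0.00141736]), 'joint_torque': array([ 7.75581757e-04, -5.93831849e+01, -3.34211040e+01,  6.96935551e-02,
        2.34060665e-02, -1.20853156e-04]), 'position': array([0.27375883, 0.56130896, 0.2138761 ]), 'orientation': array([-1.54393939e-04,  2.24945759e-01,  9.74371040e-01, -6.76157988e-04]), 'contact_force': array([ 0.70642863, -0.63115343,  0.38144267]), 'moment': array([0.00216253, 0.00330758, 0.04498613]), 'grip_force': 0.0, 'grip_width': 0.09202124541618108} -0.0187
scene [[383.9981346601006, 0.0, 317.86508937555783], [0.0, 383.9981346601006, 197.76378433461355], [0.0, 0.0, 1.0]] [[-0.8284, 0.3323, -0.451, 0.9999], [0.5602, 0.4964, -0.6632, 0.8378], [0.0035, -0.802, -0.5973, 0.7967], [0.0, 0.0, 0.0, 1.0]]
top [[439.27116303961674, 0.0, 319.9707145272786], [0.0, 439.27116303961674, 204.25052838572032], [0.0, 0.0, 1.0]] [[0.0073, -0.9989, 0.046, 0.392], [-0.9999, -0.007, 0.0078, 0.033], [-0.0075, -0.046, -0.9989, 1.2773], [0.0, 0.0, 0.0, 1.0]]
```

View pics/scene0.png

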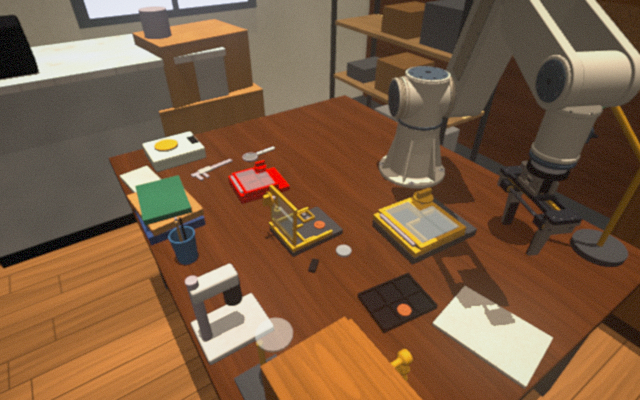

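View pics/top0.png

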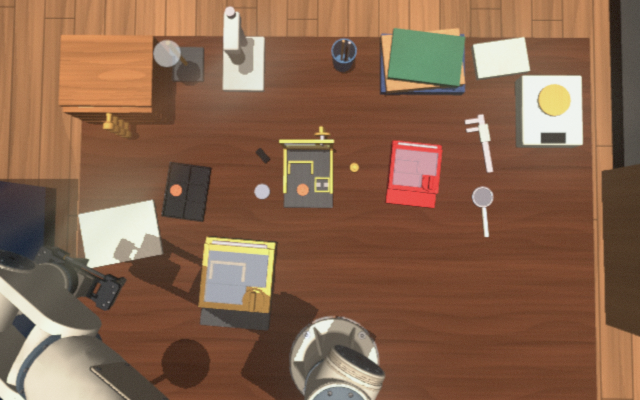

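The target case is the open one: about (308,173) in top and (303,225) in scene. The closed yellow case at top (238,282) is bigger, and the third is red. I'll zoom in on the target.

```bash
python3 - <<'E'
import cv2,numpy as np
t=cv2.imread("pics/top0.png")[120:220,240:370]; s=cv2.imread("pics/scene0.png")[175:265,250:380]
t=cv2.resize(t,None,fx=6,fy=6,interpolation=cv2.INTER_CUBIC); s=cv2.resize(s,None,fx=6,fy=6,interpolation=cv2.INTER_CUBIC)
cv2.imwrite("pics/tc.png",t); cv2.imwrite("pics/sc.png",s)
E
```

```text
(no output)
```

View pics/tc.png

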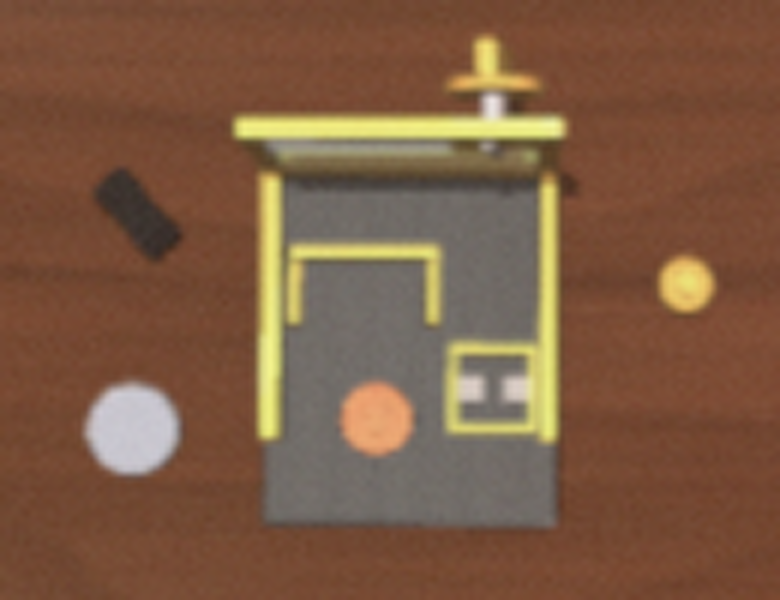

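View pics/sc.png

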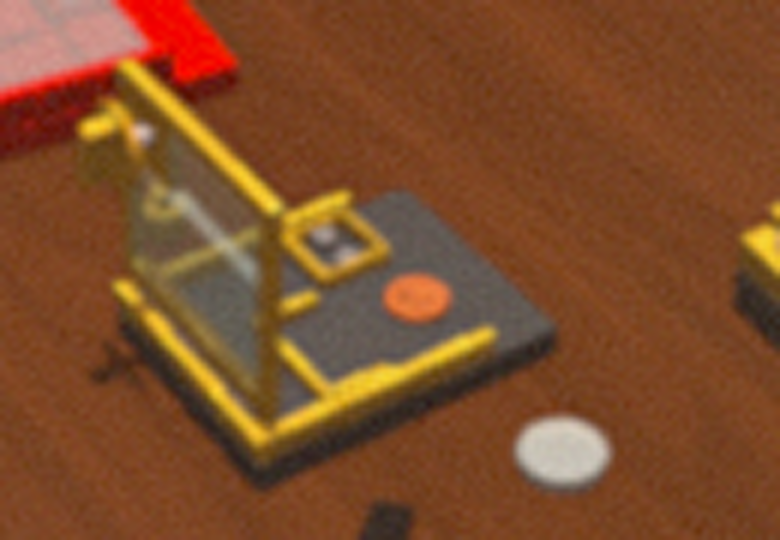

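Everything shows clearly:
- **Coin:** top crop (377,418), which is full-image (302.8,189.6).
- **Socket:** top crop (491,389).
- **Deck front corners:** top crop (264,524) and (556,524).
- **Lid:** near upright, front edge at top crop v≈128.

Next I'll fit the case pose and lid angle from both views.

```bash
cat > h.py <<'E'
import numpy as np
from scipy.spatial.transform import Rotation as R
def proj(c,P):
    T=np.linalg.inv(c["cam_to_world"]); p=np.atleast_2d(P)@T[:3,:3].T+T[:3,3]; q=p@c["K"].T; return q[:,:2]/q[:,2:]
def back(c,uv,z):
    d=c["cam_to_world"][:3,:3]@np.linalg.solve(c["K"],[uv[0],uv[1],1]); o=c["cam_to_world"][:3,3]
    return o+d*(z-o[2])/d[2]
def w(P,x,y,a):
    P=np.atleast_2d(P); ca,sa=np.cos(a),np.sin(a)
    return P@np.array([[ca,sa,0],[-sa,ca,0],[0,0,1]])+[x,y,0]
E
python3 - <<'E'
from h import *
from scipy.optimize import least_squares
t=dict(np.load("top0.npz"));s=dict(np.load("scene0.npz"))
tp=[((-110,70,20),(264,524)),((-110,-70,20),(556,524)),((-45,-40,30),(491,389)),((-15,52,30),(294,325)),((-15,-8,30),(433,325)),((17,22,30),(365,259)),((-70,67,34),(269,440)),((-70,-67,34),(549,442))]
sp=[((-110,70,20),(555,335)),((-110,-70,20),(400,190)),((-70,70,34),(493,333)),((70,70,34),(265,443)),((-66,-40,30),(390,245)),((-24,-40,30),(285,238))]
# lid pts: (dist, y, height over plane)
tl=[((130,70,0),(234,128)),((130,-70,0),(566,128))]
sl=[((130,70,-4),(283,210)),((130,-70,4),(122,65))]
f=lambda u,o:(np.array(u)+.5)/6-.5+o
def lid(p,a): return (60-p[0]*np.cos(a)+p[2]*np.sin(a), p[1], 38+p[0]*np.sin(a)+p[2]*np.cos(a))
def res(v):
    x,y,a,l,*o=v; out=[]
    for c,ps,ls,off,d in((t,tp,tl,(240,120),o[:2]),(s,sp,sl,(250,175),o[2:])):
        P=np.array([p for p,_ in ps]+[lid(p,l) for p,_ in ls])/1e3
        U=np.array([f(u,off) for _,u in ps+ls])
        out.append((proj(c,w(P,x,y,a))+d-U).ravel())
    return np.r_[np.concatenate(out),np.array(o)/3]
r_=least_squares(res,[.5,.05,0,1.6,0,0,0,0],loss='soft_l1'); x,y,a,l=r_.x[:4]
print(r_.x.round(4)); print(res(r_.x)[:-4].reshape(-1,2).round(1).tolist())
o=r_.x[4:]
c1=back(t,f((377,418),(240,120))-o[:2],.025); c2=back(s,f((418,297),(250,175))-o[2:],.025)
for c in(c1,c2): d=w(c-[x,y,0],0,0,-a); print("coin",c,d)
for n,p in dict(seat=(0,22,20),edge=lid((124,30,4),l),knob=lid((105,-40,30),l)).items(): print(n,w(np.array(p)/1e3,x,y,a))
for nm,uv,z in(("weight",(686,283),.03),("capsule",(132,428),.01),("eraser",(138,213),.012)): print(nm,back(t,f(uv,(240,120)),z))
E
```

```text
[ 0.5479  0.0764  0.0042  1.5172 -0.5414 -1.1743  0.0826  1.2626]
[[-0.1, 0.2], [0.0, 0.3], [0.5, -0.1], [1.1, -0.0], [-1.1, 0.0], [-0.2, -0.2], [-0.3, -0.1], [0.3, -0.3], [0.1, 0.1], [-0.2, 0.2], [0.5, -1.2], [0.6, -0.2], [0.4, 0.6], [-1.7, 0.7], [-3.8, -2.3], [2.5, 3.6], [0.3, -0.2], [-1.0, -0.1]]
coin [0.48891657 0.09175749 0.025     ] [[-0.05893125  0.0156176   0.025     ]]
coin [0.48656205 0.09079407 0.025     ] [[-0.06128981  0.01466412  0.025     ]]
seat [[0.54782036 0.09838856 0.02      ]]
edge [[0.6051395  0.10663055 0.16203627]]
knob [[0.63241494 0.03674505 0.14445597]]
weight [ 0.55720302 -0.05324359  0.03      ]
capsule [0.48783734 0.21226765 0.01      ]
eraser [0.59192243 0.21048485 0.012     ]
```

Case pose fitted: (0.548, 0.076), yaw 0.24°, lid about 1.52 rad, coin at case (-60, 15) mm. I'll push the coin with the fingers opened about 14 mm so it nests between them, starting behind it.

Request:
servo_tool(increments=[-0.7,0,0,0,0,0,-6.56,-0.7,0,0,0,0,0,-6.56,-0.7,0,0,0,0,0,-6.56,-0.7,0,0,0,0,0,-6.56,-0.7,-1.264,-3.363,0,0,0,0,-0.7,-1.264,-3.363,0,0,0,0,-0.7,-1.264,-3.363,0,0,0,0,-0.7,-1.264,-3.363,0,0,0,0,-0.7,-1.264,-3.363,0,0,0,0,-0.7,-1.264,-3.363,0,0,0,0,-0.7,-1.264,-3.363,0,0,0,0,-0.7,-1.264,-3.363,0,0,0,0,-0.7,-1.264,-3.363,0,0,0,0,-0.7,-1.264,-3.363,0,0,0,0,-0.7,-1.264,-3.363,0,0,0,0,-0.7,-1.264,-3.363,0,0,0,0,-0.7,-1.264,-3.363,0,0,0,0,-0.7,-1.264,-3.363,0,0,0,0])

```text
clock: 1.9
position: [0.453, 0.0902, 0.2145]
orientation: [-0.0, -0.002, 1.0, -0.0]
contact_force: [1.2, 0.5, 0.1]
grip_width: 0.0139
grip_force: 0.0
```

Request:
servo_tool(increments=[-0.7,0,0,4,0,0,0,-0.7,0,0,4,0,0,0,-0.7,0,0,4,0,0,0,-0.7,0,0,3,0,0,0,-0.7,0,0,0,0,0,0,-0.7,0,0,0,0,0,0])

```text
clock: 2.5
position: [0.4527, 0.0916, 0.0648]
orientation: [-0.001, -0.002, 1.0, -0.0]
contact_force: [1.4, 0.2, 0.1]
grip_width: 0.014
grip_force: 0.0
```

```bash
cat > look.py <<'E'
import sys,cv2,numpy as np
from station import r
def look(cam,name,x0,y0,x1,y1,k=6):
    c=r.capture(cam); np.savez(name+".npz",**c)
    cv2.imwrite(f"pics/{name}.png",cv2.resize(c["frame"][y0:y1,x0:x1,::-1],None,fx=k,fy=k,interpolation=cv2.INTER_CUBIC))
a=sys.argv; look(a[1],a[2],*map(int,a[3:7]))
E
python3 look.py scene s1 255 165 385 265
```

```text
(no output)
```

View pics/s1.png

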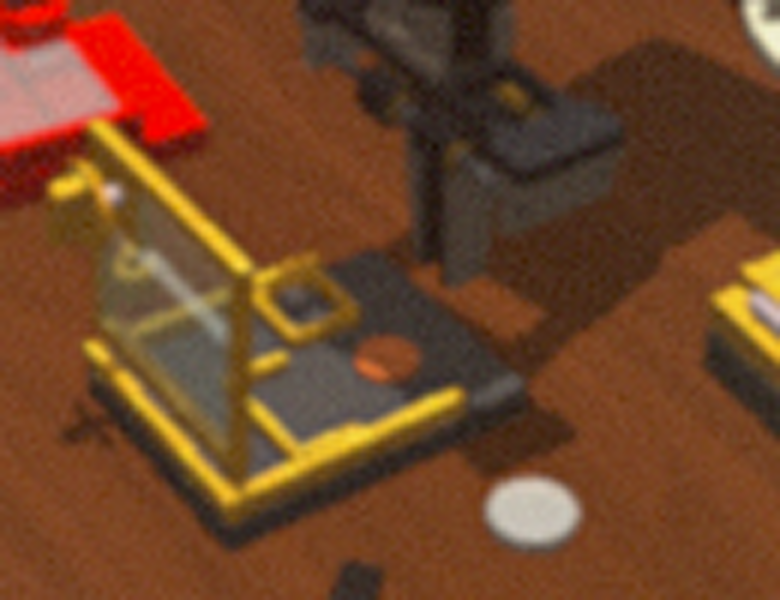

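Gripper tips hang at crop (440–490, 260–283), behind the coin at (388,358). I'll compare the projected TCP with where it actually shows, to check the calibration.

```bash
python3 - <<'E'
from h import *
s=dict(np.load("s1.npz"))
p=np.array([.4527,.0916,.0648])
for d in((10,25),(10,7),(-10,25),(-10,7),(10,-7),(10,-25)):
    print(d,((proj(s,p+np.array([d[0],d[1],0])/1e3)-[255,165]+.5)*6-.5).round(0))
E
python3 look.py top t1 240 100 370 220
```

```text
(10, 25) [[456. 300.]]
(10, 7) [[435. 281.]]
(-10, 25) [[488. 286.]]
(-10, 7) [[467. 267.]]
(10, -7) [[420. 267.]]
(10, -25) [[400. 249.]]
```

View pics/t1.png

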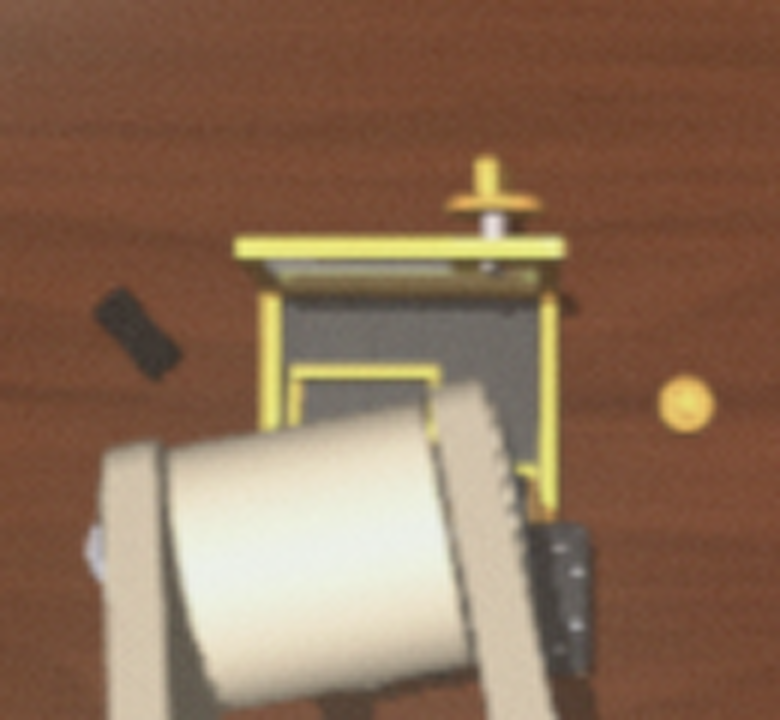

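Request:
servo_tool(increments=[-0.7,0,0,2,0,0,0,-0.7,0,0,1.5,0,0,0,-0.7,0,0,0.5,0,0,0,-0.7,0,0,0.2,0,0,0,-0.7,0,0,0.1,0,0,0,-0.7,0,0,0,0,0,0])

```text
clock: 3.2
position: [0.4535, 0.0918, 0.0223]
orientation: [0.001, -0.002, 1.0, 0.0]
contact_force: [-0.1, -1.0, 0.2]
grip_width: 0.0141
grip_force: 0.0
```

Request:
servo_tool(increments=[-0.7,-0.3,0,0,0,0,0,-0.7,-0.3,0,0,0,0,0,-0.7,-0.3,0,0,0,0,0,-0.7,-0.3,0,0,0,0,0,-0.7,-0.3,0,0,0,0,0,-0.7,-0.3,0.06,0,0,0,0,-0.7,-0.3,0.06,0,0,0,0,-0.7,-0.3,0.06,0,0,0,0,-0.7,-0.3,0.06,0,0,0,0,-0.7,-0.3,0.06,0,0,0,0,-0.7,-0.3,0.06,0,0,0,0,-0.7,-0.3,0.06,0,0,0,0,-0.7,-0.3,0.06,0,0,0,0,-0.7,-0.3,0.06,0,0,0,0,-0.7,-0.3,0.06,0,0,0,0,-0.7,-0.3,0.06,0,0,0,0,-0.7,-0.3,0,0,0,0,0,-0.7,-0.3,0,0,0,0,0,-0.7,-0.3,0,0,0,0,0,-0.7,-0.3,0,0,0,0,0])

```text
clock: 5.2
position: [0.5131, 0.0985, 0.0216]
orientation: [-0.0, -0.002, 1.0, -0.0]
contact_force: [0.5, -0.2, 0.6]
grip_width: 0.0141
grip_force: 0.1
```

Request:
servo_tool(increments=[-0.7,-0.2,0,0,0,0,0,-0.7,-0.1,0,0,0,0,0,-0.7,-0.1,0,0,0,0,0,-0.7,0,0,0,0,0,0])

```text
clock: 5.6
position: [0.517, 0.0985, 0.0216]
orientation: [0.0, -0.002, 1.0, -0.0]
contact_force: [0.4, -0.2, 0.6]
grip_width: 0.0141
grip_force: 0.0
```

```bash
python3 look.py scene s2 255 165 385 265
```

```text
(no output)
```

View pics/s2.png

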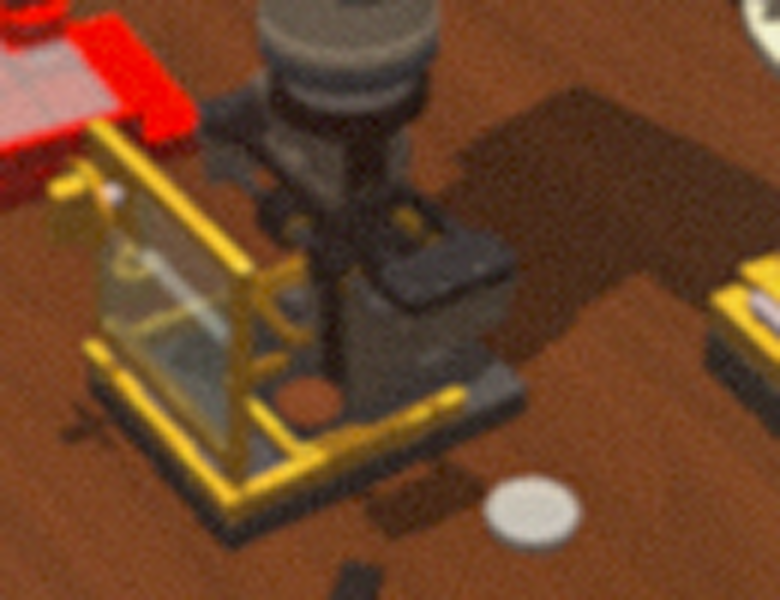

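The coin sits ahead of the fingers at (310,402), a few mm short of the stop. I'll creep on until I feel contact.

Request:
servo_tool(increments=[-0.7,-0.1,0,0,0,0,0,-0.7,-0.1,0,0,0,0,0,-0.7,-0.1,0,0,0,0,0,-0.7,-0.1,0,0,0,0,0,-0.7,0,0,0,0,0,0])

```text
clock: 6.15
position: [0.5211, 0.0986, 0.0216]
orientation: [0.0, -0.002, 1.0, -0.0]
contact_force: [0.4, 0.2, -0.3]
grip_width: 0.0136
grip_force: 0.0
```

Request:
servo_tool(increments=[-0.7,-0.1,0,0,0,0,0,-0.7,0,0,0,0,0,0])

```text
clock: 6.35
position: [0.522, 0.0986, 0.0216]
orientation: [0.0, -0.002, 1.0, 0.0]
contact_force: [0.0, -0.2, 0.6]
grip_width: 0.0142
grip_force: 0.0
```

Request:
servo_tool(increments=[-0.7,-0.1,0,0,0,0,0,-0.7,0,0,0,0,0,0])

```text
clock: 6.55
position: [0.523, 0.0986, 0.0216]
orientation: [0.0, -0.002, 1.0, 0.0]
contact_force: [-0.4, 0.6, -0.3]
grip_width: 0.0141
grip_force: 0.0
```

Request:
servo_tool(increments=[-0.7,-0.1,0,0,0,0,0,-0.7,0,0,0,0,0,0])

```text
clock: 6.75
position: [0.5241, 0.0986, 0.0216]
orientation: [0.0, -0.002, 1.0, 0.0]
contact_force: [0.6, 0.9, -0.2]
grip_width: 0.0136
grip_force: 0.0
```

Request:
servo_tool(increments=[-0.7,-0.1,0,0,0,0,0,-0.7,0,0,0,0,0,0])

```text
clock: 6.95
position: [0.5249, 0.0985, 0.0216]
orientation: [-0.0, -0.002, 1.0, -0.0]
contact_force: [-0.3, 0.1, -0.0]
grip_width: 0.014
grip_force: 0.1
```

Request:
servo_tool(increments=[-0.7,-0.05,0,0,0,0,0,-0.7,0,0,0,0,0,0])

```text
clock: 7.15
position: [0.5252, 0.0985, 0.0215]
orientation: [-0.0, -0.002, 1.0, -0.0]
contact_force: [-1.2, 0.8, 0.8]
grip_width: 0.0135
grip_force: 0.5
```

Request:
servo_tool(increments=[-0.7,-0.05,0,0,0,0,0,-0.7,0,0,0,0,0,0])

```text
clock: 7.35
position: [0.5254, 0.0985, 0.0215]
orientation: [-0.001, -0.002, 1.0, -0.0]
contact_force: [-2.3, -0.7, 1.0]
grip_width: 0.0135
grip_force: 1.1
```

Request:
servo_tool(increments=[-0.7,-0.05,0,0,0,0,0,-0.7,0,0,0,0,0,0])

```text
clock: 7.55
position: [0.5256, 0.0985, 0.0214]
orientation: [-0.001, -0.002, 1.0, -0.0]
contact_force: [-4.8, -0.3, 2.0]
grip_width: 0.0139
grip_force: 2.0
```

Contact: the force is rising, the TCP has stalled at 0.5254, and the coin is wedging in the gap. I'll retreat, then locate the coin numerically.

Request:
servo_tool(increments=[-0.7,0.3,0,0,0,0,0,-0.7,1,0,0,0,0,0,-0.7,3,0,0,0,0,0,-0.7,3,0,-1,0,0,0,-1,3,0,-4,0,0,0,-1,2,0,-4,0,0,0,-1,0,0,-4,0,0,0,-1,0,0,-4,0,0,0,-1,0,0,-2,0,0,0])

```text
clock: 8.45
position: [0.4045, 0.0984, 0.2151]
orientation: [0.003, -0.002, 1.0, 0.001]
contact_force: [0.6, 0.0, -0.3]
grip_width: 0.0008
grip_force: 0.0
```

```bash
cat > coin.py <<'E'
from h import *; from station import r; import cv2
X,Y,A=.5479,.0764,.0042
for n,box in(("top",(280,130,340,215)),("scene",(270,185,360,255))):
    c=r.capture(n); x0,y0,x1,y1=box; f=c["frame"][y0:y1,x0:x1]; h=cv2.cvtColor(f,cv2.COLOR_RGB2HSV)
    m=(((h[...,0]<13)&(h[...,1]>110)&(h[...,2]>90))*255).astype(np.uint8)
    k,l,st,ce=cv2.connectedComponentsWithStats(m)
    for i in range(1,k):
        if st[i,4]>25:
            uv=ce[i]+[x0,y0]; p=back(c,uv,.025); print(n,uv.round(1),st[i].tolist(),p.round(4),w(p-[X,Y,0],0,0,-A).round(4))
E
python3 coin.py; python3 look.py top t2 240 110 370 210
```

```text
top [297.6 133.8] [0, 0, 40, 9, 309] [0.6521 0.1087 0.025 ] [[0.1043 0.0318 0.025 ]]
top [335.9 165.1] [46, 0, 14, 78, 503] [ 0.5623 -0.0021  0.025 ] [[ 0.0141 -0.0786  0.025 ]]
top [280.7 165.4] [0, 15, 3, 45, 100] [0.5604 0.1563 0.025 ] [[0.0129 0.0799 0.025 ]]
top [300.6 168.7] [15, 34, 12, 11, 96] [0.5512 0.0992 0.025 ] [[0.0034 0.0227 0.025 ]]
scene [310.8 193.6] [3, 0, 82, 25, 1079] [ 0.4239 -0.0518  0.025 ] [[-0.1245 -0.1277  0.025 ]]
scene [347.8 205.4] [63, 10, 27, 22, 317] [0.359  0.0704 0.025 ] [[-0.1889 -0.0052  0.025 ]]
scene [354.  225.2] [75, 32, 15, 15, 69] [0.404  0.1595 0.025 ] [[-0.1436  0.0837  0.025 ]]
scene [304.4 232.2] [29, 44, 11, 8, 68] [0.5476 0.1018 0.025 ] [[-0.0002  0.0254  0.025 ]]
scene [335.7 245.9] [29, 48, 61, 22, 583] [0.5046 0.2019 0.025 ] [[-0.0428  0.1257  0.025 ]]
scene [276.6 247.3] [0, 51, 21, 19, 214] [0.6486 0.1121 0.025 ] [[0.1009 0.0353 0.025 ]]
```

View pics/t2.png

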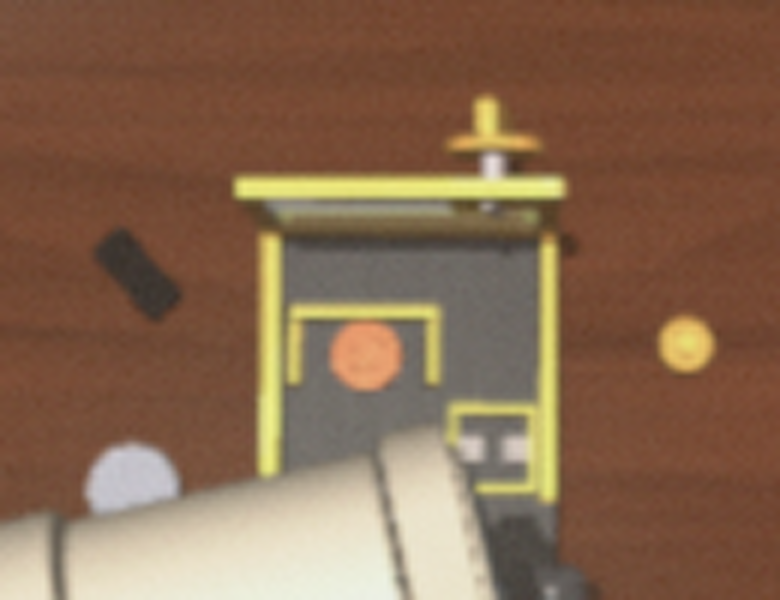

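The coin sits against the stop inside the bay. In the crop it is at (367,355) with the stop's face at v≈320, and numerically it is at the seat. The lid is untouched. Next I'll go over and behind the lid, fingers closed.

Request:
servo_tool(increments=[-1,0,0.2,-2,0,0,0,-1,-3,0.2,0,0,0,0,-1,-4,0.2,0,0,0,0,-1,-4,0.2,0,0,0,0,-1,-4,0.1,0,0,0,0,-1,-4,0,0,0,0,0,-1,-4,0,0,0,0,0,-1,-3,0,0,0,0,0,-1,-0.5,0,0,0,0,0,-1,0,0,0,0,0,0,-1,0,0,4,0,0,0,-1,0,0,4,0,0,0,-1,0,0,0.3,0,0,0,-1,0,0,0,0,0,0])

```text
clock: 10.0
position: [0.6667, 0.1081, 0.1481]
orientation: [-0.001, -0.002, 1.0, -0.0]
contact_force: [0.5, -1.3, 1.2]
grip_width: 0.0005
grip_force: 0.0
```

```bash
python3 - <<'E'
# TCP (case x, z) path for contact at d on outer face, TCP 10mm behind contact corner
import numpy as np
X=.5502
pp=None
for deg in range(85,-6,-6):
    a=np.radians(max(deg,0)); d=116
    x=X+(60-d*np.cos(a)+4*np.sin(a)+10)/1e3; z=(38+d*np.sin(a)+4*np.cos(a))/1e3
    print(deg,round(x,4),round(z,4), "" if pp is None else ((pp-np.array([x,z]))*100).round(2)); pp=np.array([x,z])
E
```

```text
85 0.6141 0.1539 
79 0.602 0.1526 [1.21 0.13]
73 0.5901 0.1501 [1.19 0.25]
67 0.5786 0.1463 [1.16 0.38]
61 0.5675 0.1414 [1.11 0.49]
55 0.5569 0.1353 [1.05 0.61]
49 0.5471 0.1282 [0.98 0.71]
43 0.5381 0.12 [0.9  0.81]
37 0.53 0.111 [0.81 0.9 ]
31 0.5228 0.1012 [0.71 0.98]
25 0.5168 0.0906 [0.61 1.05]
19 0.5118 0.0795 [0.49 1.11]
13 0.5081 0.068 [0.37 1.16]
7 0.5056 0.0561 [0.25 1.19]
1 0.5043 0.044 [0.13 1.21]
-5 0.5042 0.042 [0.01 0.2 ]
```

Request:
servo_tool(increments=[-1,1.5,0,-0.3,0,0,0,-1,1.5,0,-0.3,0,0,0,-1,1.2,0,0,0,0,0,-1,0.6,0,0,0,0,0,-1,0.5,0,0,0,0,0,-1,0.6,0,0.06,0,0,0,-1,0.6,0,0.07,0,0,0,-1,0.6,0,0.12,0,0,0,-1,0.6,0,0.13,0,0,0,-1,0.58,0,0.19,0,0,0,-1,0.58,0,0.19,0,0,0,-1,0.56,0,0.24,0,0,0,-1,0.55,0,0.25,0,0,0])

```text
clock: 11.3
position: [0.568, 0.1077, 0.1418]
orientation: [-0.0, -0.002, 1.0, -0.0]
contact_force: [0.6, 0.3, 0.9]
grip_width: 0.0003
grip_force: 0.6
```

Request:
servo_tool(increments=[-1,0.53,0,0.3,0,0,0,-1,0.52,0,0.31,0,0,0,-1,0.49,0,0.35,0,0,0,-1,0.49,0,0.36,0,0,0,-1,0.45,0,0.4,0,0,0,-1,0.45,0,0.41,0,0,0,-1,0.4,0,0.45,0,0,0,-1,0.41,0,0.45,0,0,0,-1,0.35,0,0.49,0,0,0,-1,0.36,0,0.49,0,0,0,-1,0.3,0,0.52,0,0,0,-1,0.31,0,0.53,0,0,0])

```text
clock: 12.5
position: [0.5178, 0.1075, 0.091]
orientation: [-0.0, -0.002, 1.0, -0.0]
contact_force: [0.3, -0.0, 1.6]
grip_width: 0.0003
grip_force: 0.2
```

Request:
servo_tool(increments=[-1,0.24,0,0.55,0,0,0,-1,0.25,0,0.56,0,0,0,-1,0.18,0,0.58,0,0,0,-1,0.19,0,0.58,0,0,0,-1,0.12,0,0.59,0,0,0,-1,0.13,0,0.6,0,0,0,-1,0.06,0,0.5,0,0,0,-1,0,0,0.4,0,0,0])

```text
clock: 13.3
position: [0.5061, 0.1075, 0.0473]
orientation: [-0.0, -0.002, 1.0, -0.0]
contact_force: [0.0, 0.9, 0.4]
grip_width: 0.0003
grip_force: 0.0
```

Request:
servo_tool(increments=[-1,0,0,0.2,0,0,0,-1,0,0,0.2,0,0,0,-1,0,0,0.1,0,0,0,-1,0,0,0,0,0,0])

```text
clock: 13.7
position: [0.5064, 0.1075, 0.0429]
orientation: [0.0, -0.002, 1.0, -0.0]
contact_force: [0.4, 0.4, 0.6]
grip_width: 0.0006
grip_force: 0.0
```

```bash
python3 look.py scene s3 255 165 385 265
```

```text
(no output)
```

View pics/s3.png

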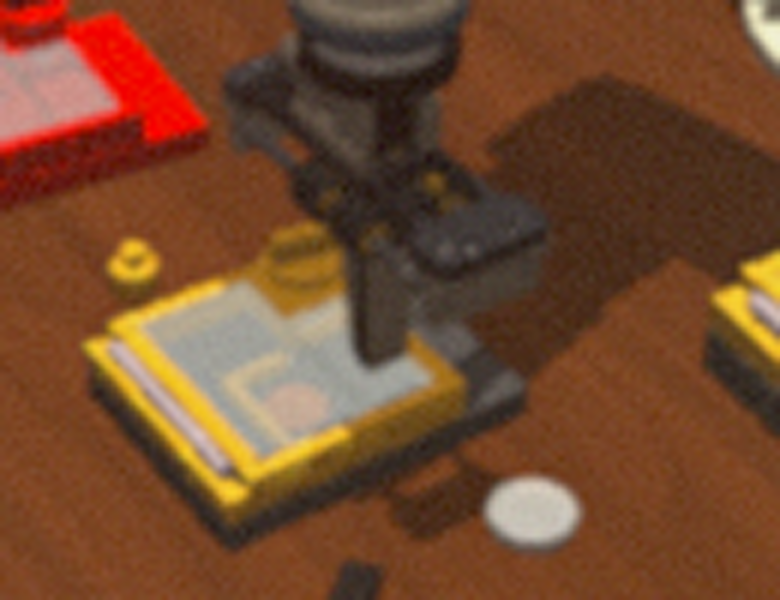

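The lid is down, or nearly so, with the coin in the bay. The knob is at (305,250). To seat it, I'll shift onto the front bar and press.

Request:
servo_tool(increments=[-1,0,0,-1,0,0,0,-1,1.3,0,0,0,0,0,-1,0,0,0.6,0,0,0,-1,0,0,0.3,0,0,0,-1,0,0,0.1,0,0,0,-1,0,0,0.1,0,0,0,-1,0,0,0,0,0,0])

```text
clock: 14.45
position: [0.493, 0.1074, 0.0423]
orientation: [-0.001, -0.002, 1.0, -0.0]
contact_force: [-4.1, -0.5, 11.5]
grip_width: 0.0008
grip_force: 5.9
```

Request:
servo_tool(increments=[-1,0,0,0.1,0,0,0,-1,0,0,0.1,0,0,0,-1,0,0,0,0,0,0])

```text
clock: 14.75
position: [0.4931, 0.1074, 0.042]
orientation: [-0.0, -0.002, 1.0, -0.0]
contact_force: [-11.7, -1.6, 37.7]
grip_width: 0.0005
grip_force: 19.0
```

The lid is hard shut: solid at z = 0.042. I'll lift clear and to the side to measure the knob.

Request:
servo_tool(increments=[-1,0,0,-0.4,0,0,0,-1,0,0,-3,0,0,0,-1,0,0,-4,0,0,0,0,2,3,-4,0,0,0,0,2,4,-1,0,0,0,0,2,4,0,0,0,0,0,2,4,0,0,0,0,0,2,4,0,0,0,0,0,0,0,0,0,0,0])

```text
clock: 15.65
position: [0.3922, 0.2988, 0.1611]
orientation: [-0.0, -0.004, 1.0, 0.001]
contact_force: [0.4, -0.8, -0.2]
grip_width: 0.0452
grip_force: 0.0
```

```bash
cat > look2.py <<'E'
import cv2,numpy as np
from station import r
c=r.capture("top"); np.savez("t3.npz",**c)
cv2.imwrite("pics/t3.png",cv2.resize(c["frame"][140:212,280:340,::-1],None,fx=8,fy=8,interpolation=cv2.INTER_CUBIC))
E
python3 look2.py
```

```text
(no output)
```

View pics/t3.png

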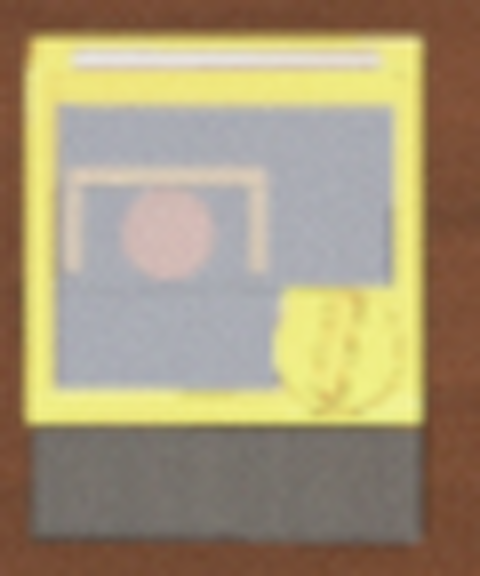

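The lid is shut and the coin is home. The knob centre is at crop (340,347), with its wing tilted about 10–12° clockwise.

```bash
python3 - <<'E'
from h import *
c=dict(np.load("t3.npz"))
f=lambda u,v:((u+.5)/8-.5+280,(v+.5)/8-.5+140)
print(back(c,f(340,347),.061), back(c,f(168,235),.025), back(c,f(224,424),.042),back(c,f(29,430),.042),back(c,f(423,430),.042))
import cv2
g=c["frame"][175:192,312:334].astype(int); print((g[...,0]+g[...,1])//2)
E
```

```text
[0.50734052 0.03717008 0.061     ] [0.55059388 0.09918771 0.025     ] [0.48164588 0.07791953 0.042     ] [0.47905823 0.14665957 0.042     ] [0.48000461 0.00779157 0.042     ]
[[169 173 171 181 185 187 185 185 184 185 183 182 186 190 190 194 187 219
  236 233 188 108]
 [166 166 171 196 219 220 219 218 215 215 214 209 206 215 226 227 228 232
  238 235 188 111]
 [171 174 182 219 233 236 237 238 231 228 230 226 207 216 232 235 235 236
  237 235 186 109]
 [172 173 189 222 235 237 238 237 226 224 232 234 214 216 237 236 233 236
  237 234 185 109]
 [170 172 186 220 236 238 238 237 230 228 233 233 214 222 237 238 227 228
  236 235 187 108]
 [171 171 190 225 237 238 239 237 224 223 234 233 225 229 236 238 232 230
  237 234 186 107]
 [171 173 207 232 238 238 239 237 231 230 235 229 232 238 240 238 237 234
  234 234 188 111]
 [171 175 218 236 237 238 239 235 231 233 234 219 223 239 238 239 239 228
  228 232 189 111]
 [172 174 219 236 239 238 236 229 228 235 236 213 218 236 238 239 238 226
  227 233 187 112]
 [171 177 220 237 240 238 236 227 229 236 235 225 226 237 239 239 238 229
  230 233 187 109]
 [171 177 214 234 239 239 238 225 226 236 235 226 230 239 239 239 239 234
  233 234 189 112]
 [172 174 192 225 237 239 239 233 232 237 230 232 237 238 239 238 237 226
  230 234 188 109]
 [171 173 174 211 235 239 235 235 235 235 219 224 237 240 239 237 231 230
  236 235 186 109]
 [194 192 204 216 228 236 230 225 229 231 208 217 237 241 239 235 223 228
  237 235 189 110]
 [227 227 230 234 231 231 234 223 207 212 210 225 237 238 232 225 229 238
  240 236 190 105]
 [236 237 238 239 238 234 230 228 213 204 217 230 231 227 223 229 238 241
  240 238 192 104]
 [237 237 238 238 239 237 228 208 208 217 220 219 209 222 236 238 239 239
  240 235 191 105]]
```

Request:
servo_tool(increments=[0,-1.4,-3.28,0,0,0,0,0,-1.4,-3.28,0,0,0,0,0,-1.4,-3.28,0,0,0,0,0,-1.4,-3.28,0,0,0,0,0,-1.4,-3.28,0,0,0,0,0,-1.4,-3.28,0,0,0,0,0,-1.4,-3.28,0,0,0,0,0,-1.4,-3.28,0,0,0,0,0,0,0,2,0,0,5,0,0,0,2,0,0,5,0,0,0,0,0,0,0,0,0,0,0,0,0,0])

```text
clock: 16.9
position: [0.5068, 0.0321, 0.121]
orientation: [-0.001, 0.084, 0.996, -0.0]
contact_force: [-0.2, -1.0, 0.4]
grip_width: 0.0464
grip_force: 0.0
```

Request:
servo_tool(increments=[0,0.18,0.49,0,0,0,0,0,0,0,2,0,0,0,0,0,0,2,0,0,0,0,0,0,1,0,0,0,0,0,0,0.5,0,0,0,0,0,0,0,0,0,0])

```text
clock: 17.5
position: [0.5062, 0.0383, 0.0661]
orientation: [-0.0, 0.085, 0.996, -0.0]
contact_force: [-0.4, -0.5, 0.4]
grip_width: 0.046
grip_force: 0.0
```

Request:
servo_tool(increments=[-0.5,0,0,0,0,0,0,-0.7,0,0,0,0,0,0,-1,0,0,0,0,0,0,-1,0,0,0,0,0,0,-1,0,0,0,0,0,0,-1,0,0,0,0,0,0])

```text
clock: 18.1
position: [0.5063, 0.0377, 0.0663]
orientation: [0.0, 0.085, 0.996, -0.0]
contact_force: [0.2, -2.7, 2.7]
grip_width: 0.0096
grip_force: 30.0
```

The wing is gripped: width 9.6 mm at 30 N. Now press down.

Request:
servo_tool(increments=[-1,0,-0.05,0.2,0,0,0,-1,0,0,0.2,0,0,0,-1,0,0,0.2,0,0,0,-1,0,0,0.2,0,0,0,-1,0,0,0.2,0,0,0,-1,0,0,0,0,0,0])

```text
clock: 18.7
position: [0.5063, 0.0376, 0.0559]
orientation: [0.0, 0.085, 0.996, 0.0]
contact_force: [1.0, 0.1, 6.2]
grip_width: 0.0099
grip_force: 30.0
```

Request:
servo_tool(increments=[-1,0,0,0.1,0,0,0,-1,0,0,0.1,0,0,0,-1,0,0,0.1,0,0,0,-1,0,0,0,0,0,0])

```text
clock: 19.1
position: [0.5063, 0.0376, 0.0531]
orientation: [0.0, 0.085, 0.996, 0.0]
contact_force: [0.6, -0.6, 6.3]
grip_width: 0.0096
grip_force: 30.0
```

Request:
servo_tool(increments=[-1,0,0,0.1,0,0,0,-1,0,0,0.05,0,0,0,-1,0,0,0,0,0,0])

```text
clock: 19.4
position: [0.5065, 0.0376, 0.0525]
orientation: [0.0, 0.085, 0.996, 0.0]
contact_force: [-2.8, -1.5, 16.4]
grip_width: 0.01
grip_force: 30.0
```

Bottomed out at 16 N. Now turn clockwise.

Request:
servo_tool(increments=[-1,0,0,0,0,0,6,-1,0,0,0,0,0,6,-1,0,0,0,0,0,6,-1,0,0,0,0,0,6,-1,0,0,0,0,0,6,-1,0,0,0,0,0,6,-1,0,0,0,0,0,6,-1,0,0,0,0,0,6,-1,0,0,0,0,0,6,-1,0,0,0,0,0,6,-1,0,0,0,0,0,6,-1,0,0,0,0,0,0,-1,0,0,0,0,0,0])

```text
clock: 20.7
position: [0.5059, 0.0371, 0.0524]
orientation: [0.0, 0.614, 0.789, -0.0]
contact_force: [-4.4, -4.3, 18.4]
grip_width: 0.0097
grip_force: 30.0
```

```bash
python3 -c "
from station import r
s=r.sense();print(s['moment'],s['contact_force'],s['joint_pos'])"
```

```text
[-0.87888838  0.90581532  0.00334447] [-4.43535102 -4.33126316 18.36267657] [ 7.07850253e-02  3.96896336e-01  2.01038644e+00 -1.04699305e-03
  7.34654525e-01 -1.77118670e-01]
```

Request:
servo_tool(increments=[-1,0,0,0,0,0,5,-1,0,0,0,0,0,4,-1,0,0,0,0,0,2,-1,0,0,0,0,0,0,-1,0,0,0,0,0,0])

```text
clock: 21.2
position: [0.5058, 0.0371, 0.0524]
orientation: [0.0, 0.687, 0.727, -0.0]
contact_force: [-4.0, -3.7, 18.8]
grip_width: 0.0096
grip_force: 30.1
```

```bash
python3 -c "
from station import r
s=r.sense();print(s['moment'],s['contact_force'])"
```

```text
[-0.87532785  0.96159191  0.15058925] [-4.03684515 -3.74399312 18.79085927]
```

Request:
servo_tool(increments=[-1,0,0,-0.2,0,0,0,-1,0,0,-0.15,0,0,0,-1,0,0,0,0,0,0,-0.4,0,0,0,0,0,0,-0.4,0,0,0,0,0,0,-0.4,0,0,0,0,0,0,-0.4,0,0,0,0,0,0])

```text
clock: 21.9
position: [0.5059, 0.0377, 0.0548]
orientation: [-0.0, 0.687, 0.727, -0.0]
contact_force: [-0.5, 0.3, 0.3]
grip_width: 0.0275
grip_force: 0.0
```

Request:
servo_tool(increments=[-0.4,0,0,-1,0,0,0,-0.4,0,0,-4,0,0,0,-0.4,0,0,-4,0,0,0,-0.4,3,0,-2,0,0,0,-0.4,4,0,0,0,0,0,-0.4,4,0,0,0,0,0,-0.4,4,2,0,0,0,0,-0.4,4,2,0,0,0,0,-0.4,4,2,0,0,0,0,-0.4,0,0,0,0,0,0])

```text
clock: 22.9
position: [0.5549, 0.2753, 0.1659]
orientation: [0.0, 0.686, 0.728, 0.002]
contact_force: [1.8, -1.2, -0.5]
grip_width: 0.0277
grip_force: 0.0
```

```bash
python3 - <<'E'
from station import r
from h import *
c=r.capture("top"); s=r.capture("scene"); np.savez("s4.npz",**s); 
g=c["frame"][174:194,312:334].astype(int); print((g[...,0]+g[...,1])//2)
# predicted scene pixel of wing ends for knob down/up, turned
k=np.array([.5055,.037,0])
for z in(.078,.068): print(z,[proj(s,k+[0,d,z])[0].round(1).tolist() for d in(-.018,.018)])
f=s["frame"][185:225,285:320].astype(int); print((f[...,0]+f[...,1])[::1]//20)
print(r.sense()["position"])
E
```

```text
[[172 166 164 163 165 165 161 166 165 162 165 160 166 165 163 163 155 196
  229 227 177 105]
 [162 160 160 167 178 177 178 175 167 160 169 172 177 179 183 183 178 211
  229 226 175 102]
 [158 158 162 189 208 204 198 202 196 184 193 203 210 219 219 222 221 227
  232 227 177 103]
 [161 162 171 208 227 216 213 222 229 226 229 229 226 226 227 229 230 231
  231 226 177 105]
 [164 163 175 214 226 229 230 229 231 231 232 231 230 230 227 226 228 230
  232 227 179 104]
 [164 164 178 215 229 230 232 231 231 232 232 231 230 231 230 225 223 229
  231 228 177 102]
 [160 166 183 220 230 230 231 231 231 231 230 227 224 223 226 228 226 229
  232 227 178 102]
 [162 165 190 217 227 228 226 229 231 229 230 217 209 205 214 222 227 226
  226 225 177 102]
 [163 167 200 218 214 220 225 226 226 229 227 225 224 225 224 223 219 212
  222 226 179 104]
 [161 171 205 218 220 227 230 229 229 231 230 228 229 230 228 226 199 191
  224 227 178 101]
 [164 168 208 219 219 227 224 223 219 219 217 217 216 219 217 215 202 196
  222 226 179 105]
 [159 167 202 216 214 211 204 191 194 189 179 179 177 179 182 191 214 223
  2
[... 329 characters left out ...]
233 234 234 233 233 232 229 222 226 231
  233 230 179  97]
 [230 230 230 232 233 231 232 232 230 233 235 230 226 224 219 221 233 234
  233 229 180 101]
 [231 230 231 230 231 231 230 227 227 228 229 225 214 213 224 231 232 233
  231 228 177  98]
 [212 211 212 211 212 212 211 210 209 197 199 209 212 210 212 214 216 214
  215 206 159 100]
 [113 112 114 113 113 115 116 118 116 111 112 118 115 122 118 120 120 123
  126 127 105  82]]
0.078 [[301.3, 199.6], [307.5, 205.5]]
0.068 [[301.3, 202.1], [307.6, 208.1]]
[[13 12 12 ...  8  9  9]
 [13 12 11 ...  8  9  9]
 [ 8  8  6 ...  9  8  9]
 ...
 [16 16 16 ... 16 15 15]
 [16 15 16 ... 15 16 15]
 [16 16 16 ... 16 16 16]]
[0.55265283 0.27116422 0.16512855]
```

```bash
python3 - <<'E'
from h import *
a=dict(np.load("scene0.npz")); s=dict(np.load("s4.npz")); 
f=s["frame"].astype(int); sat=f[...,0]-f[...,2]
for v in range(188,222): print(v,sat[v,292:320])
k=np.array([.5055,.037,0])
X,Y,A=.5503,.0768,.0042
print("lid corners",proj(s,w(np.array([(-70,-70,42),(-70,70,42),(60,70,42)])/1e3,X,Y,A)).round(1).tolist())
for z in(.068,.078): # wing top rectangle along y
    print(z,proj(s,k+np.array([(i,j,z) for i in(-.005,.005) for j in(-.018,.018)])).round(1).tolist())
E
```

```text
188 [83 79 83 82 78 85 85 84 91 86 83 86 89 83 96 95 88 88 85 84 86 84 84 90
 85 83 77 64]
189 [84 81 84 89 84 83 77 80 85 83 78 83 85 88 90 93 94 93 94 90 91 86 88 83
 73 66 52 37]
190 [84 82 87 83 79 77 84 84 78 88 82 89 83 89 91 87 83 79 86 87 89 87 80 67
 45 34 24 21]
191 [85 82 81 85 83 77 81 84 82 82 88 92 85 80 73 63 48 42 44 53 58 50 45 30
 23 14 14 11]
192 [85 81 79 90 85 85 83 80 83 81 86 73 66 54 42 27 19 10 16 20 29 20 15 12
 14 18 13 24]
193 [82 90 81 79 80 89 85 84 80 79 66 41 29 25 15 10  9 19 12  9 10 11 10 13
 13 22 24 14]
194 [84 87 83 90 79 85 91 86 73 53 30 17 10 11 13 13 11  8  7 13 12  8  8 15
 11 18 22 23]
195 [83 83 88 80 81 78 86 91 73 36 16 14 12 16 11 15 13 14 13 11 11  8  9  8
 12 21 21 29]
196 [85 81 94 83 79 85 84 77 68 35 16 13 10 14 14  9  8 13 10  9 14 15 13 12
 11 11 19 46]
197 [90 87 90 82 74 87 92 93 71 43 17 12 12 11  9 15 16 14 13 14 12  8 10 10
  8  6 13 21]
198 [82 82 85 91 84 82 84 81 66 46 21 22 20 11 18 12 13  7 11 11 14 13  9 13
 11  9  9  9]
199 [82 82 85 80 84 85 79 79 61 44 29 20 19 13 16 12 13 13  9  8  9  9 16 14
  7 14  9  8]
200 [86 
[... 1888 characters left out ...]
5  20  26  19]
217 [ 31  24  22  16  15  20  28  36  61 103 148 136  85  63  46  34  33  36
  44  45  47  39  30  24  23  27  25  26]
218 [16 16  9 11  6 11 21 29 44 58 75 74 51 32 28 29 38 45 46 45 42 40 26 21
 17 21 20 22]
219 [ 8  6  6  8  8  5 12 22 27 32 35 37 30 30 34 40 42 43 43 34 31 24 19 14
 10 19 20 28]
220 [ 6 10 10  9  5  8  4 10 21 27 34 24 32 36 42 38 38 33 27 21 16 12  8  6
  8 10 11 23]
221 [ 8  9  9  6  9  9  7  9 12 21 28 29 31 29 32 37 27 19 13 11  4  8  8  5
 10 11  8 16]
lid corners [[306.0, 204.0], [331.5, 227.8], [294.3, 244.8]]
0.068 [[302.7, 201.6], [308.9, 207.5], [300.0, 202.7], [306.2, 208.6]]
0.078 [[302.6, 199.0], [308.9, 204.9], [299.9, 200.1], [306.2, 206.0]]
```

The gripper is still in the line of sight, so I'll move it out of the way.

Request:
servo_tool(increments=[-0.4,2,-3,-2,0,0,0,-0.4,3,-3.5,0,0,0,0,-0.4,3,-3.5,0,0,0,0,-0.4,3,-3.5,0,0,0,0,-0.4,3,-3.5,0,0,0,0,-0.4,3,-3.5,0,0,0,0,-0.4,2,-2,0,0,0,0,-0.4,0,0,0,0,0,0,-0.4,0,0,0,0,0,0])

```text
clock: 23.9
position: [0.3176, 0.4465, 0.1853]
orientation: [0.0, 0.687, 0.727, -0.0]
contact_force: [0.5, -0.7, -0.1]
grip_width: 0.0278
grip_force: 0.0
```

```bash
python3 - <<'E'
from h import *
from station import r
s=r.capture("scene"); t=r.capture("top")
f=s["frame"].astype(int); sat=f[...,0]-f[...,2]; np.set_printoptions(linewidth=200)
print("u",np.arange(288,334,1))
for v in range(192,236): print(v,sat[v,288:334]//10)
E
python3 coin.py | grep -n "0\.02"
```

```text
u [288 289 290 291 292 293 294 295 296 297 298 299 300 301 302 303 304 305 306 307 308 309 310 311 312 313 314 315 316 317 318 319 320 321 322 323 324 325 326 327 328 329 330 331 332 333]
192 [9 9 8 7 7 8 8 8 8 8 8 8 7 8 8 8 8 8 8 8 8 8 8 8 8 9 9 9 8 8 8 8 8 9 9 8 9 8 9 8 8 7 9 8 8 8]
193 [8 8 8 9 8 8 8 8 8 8 8 8 8 8 8 8 8 9 8 9 8 9 8 9 9 9 9 9 9 9 8 9 9 8 8 8 8 9 7 8 8 8 7 7 8 8]
194 [9 8 9 9 8 8 8 8 8 8 8 8 8 8 8 8 8 8 8 8 8 8 8 8 9 8 9 9 9 9 9 8 8 8 8 8 8 8 9 8 8 8 8 7 8 9]
195 [8 8 8 8 9 8 7 8 8 8 8 8 8 8 8 8 8 7 8 8 8 8 8 8 8 8 9 8 8 9 9 8 8 9 8 8 9 8 8 8 8 8 8 8 8 7]
196 [8 7 8 8 7 9 8 8 8 8 8 8 8 9 9 7 8 9 8 8 8 8 8 8 8 8 8 9 9 9 9 9 8 9 8 8 8 8 8 8 8 8 8 8 8 8]
197 [7 8 8 8 8 8 8 8 8 8 8 9 8 8 8 8 8 9 8 8 8 9 8 8 8 8 8 8 9 9 9 9 9 9 8 8 9 8 8 9 8 8 9 8 8 9]
198 [8 8 9 8 9 8 8 8 8 8 7 8 9 8 8 8 8 8 8 8 9 8 8 8 9 8 8 8 9 9 9 9 9 9 9 9 8 8 9 8 9 8 8 9 8 8]
199 [8 8 9 8 8 9 8 8 8 8 8 8 8 8 8 8 8 9 8 8 8 8 8 9 8 8 9 8 8 8 9 9 9 9 9 9 8 9 8 9 8 9 8 9 8 8]
200 [8 8 8 8 8 8 8 9 8 8 9 8 8 8 8 9 8 8 8 8 8 8 8 9 8 9 8 8 8 8 8 8 9 9 9 9 9 9 9 8 9 8 8 9 9 8]
201 [9 8 8 8 8 8 8 9 8 9 9 8 8
[... 4540 characters left out ...]
18 12  5  1  0  1  3  4  6  5  5  4  4  4  4  4  5  4  4  4  3  1  0  0  1  2  6 10 14 15 18 19 18 16 14 12 11  9 10 10  9  7  7  4  2]
234 [20 20 17 12  5  1  0  2  3  4  6  5  5  4  4  4  4  4  4  4  3  2  0  0  2  7 11 14 16 18 19 18 15 12 10 11 10  9 10  9  8  7  6  5  3  1]
235 [14 19 20 17 12  5  1  0  2  3  4  6  6  5  4  4  4  4  4  3  2  1  2  6 11 15 17 18 19 18 15 13 10  8  8  9  9  8  8  7  6  5  3  3  2  1]
1:top [313.2 166.5] [0, 0, 60, 85, 1775] [0.5578 0.063  0.025 ] [[ 0.0098 -0.0134  0.025 ]]
2:scene [324.1 210.1] [0, 0, 90, 70, 3228] [0.4379 0.0473 0.025 ] [[-0.1102 -0.0287  0.025 ]]
3:scene [276.5 246.3] [0, 46, 21, 24, 233] [0.6468 0.1084 0.025 ] [[0.099  0.0315 0.025 ]]
```

The scene image puts the wing top about 2.3 px lower than when the knob was up, which is roughly 10 mm. The wing lies crosswise, the lid is shut and the coin is home. Handing in.

```bash
python3 -c "
from station import r
print(r.hand_in())"
```

```text
the job is handed in; nothing more can be done
None
```

The job is handed in: the coin is home against the stop, the lid is shut, and the knob is pushed down, turned about 87° clockwise and caught; I checked all three in the camera images, and the arm ended clear of everything at 24 s.

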